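# Take the stack of goods apart and set out the counter display

## Task

Take the stack of goods on the counter apart from the top down and, one after another, set each straight on its own display place without shifting what is still stacked beneath: first the pipe coupling, upright, in the small round dish, then the white carton squarely in the middle of the board between the two battens, then the brown carton flat inside the rimmed rectangular tray, and last the tape roll flat in the large round dish. Both cartons stay upright with their long sides along those of their places, and the loose elbow and nipple standing among the places are left where they are.

Things in the scene. Friction and masses are not known exactly. Their poses are not given: they have to be found in the camera images.
- coupling: plain tan-coloured pipe coupling standing upright on top of the stack: a short round tube with thickened rims, 40 diameter x 45 high, loose, about 160 g. Origin: centre of its underside, z up; round. Sizes in mm.
- white_carton: white cardboard carton, second from the top of the stack, 71 (x) x 57 (y) x 63 high, loose, about 220 g; it carries the coupling and lies 17 to 35 degrees askew on the brown carton. Origin: centre of its underside, z up, x along its long side. Grip it across the 57 side. Sizes in mm.
- brown_carton: brown cardboard carton under the white one, 81 (x) x 63 (y) x 51 high, loose, about 220 g. Origin: centre of its underside, z up, x along its long side. Grip it across the 63 side. Sizes in mm.
- tape: roll of masking tape lying flat at the bottom of the stack, with the brown carton resting on it: ring of 98 outer and about 73 inner diameter (wall about 12 thick), 36 high, loose, about 120 g. Origin: centre of its underside, z up, on the ring's axis (in its empty middle). Pinch the wall from above, one finger in the hole, at about 43 from the axis. Sizes in mm.
- small_dish: small round shallow wooden dish, 70 outer and 60 inner diameter, dark flat floor 5 above the counter, rim top 10 above the counter; fixed. Origin: centre of its underside, z up. Place of the coupling. Sizes in mm.
- batten_stand: rectangular wooden board 115 (x) x 87 (y) x 5 thick with an upright batten across each of its two short ends (12 thick, tops 25 above the counter, 91 free between them along x), open on its two long sides; fixed. Origin: centre of its underside, z up, x along its long side, from batten to batten. Place of the white carton. Sizes in mm.
- rim_tray: rectangular shallow wooden tray with a low rim all round, outside 111 (x) x 93 (y), inside 101 x 83, dark floor 5 and rim top 10 above the counter; fixed. Origin: centre of its underside, z up, x along its long side. Place of the brown carton. Sizes in mm.
- large_dish: large round shallow wooden dish, 128 outer and 118 inner diameter, dark floor 5 and rim top 10 above the counter; fixed. Origin: centre of its underside, z up. Place of the tape roll. Sizes in mm.
- elbow: bystander: tan-coloured pipe elbow standing loose on one mouth amid the work, 34 x 59 x 59 high. Origin: centre of its underside, z up. To be left alone. Sizes in mm.
- nipple: bystander: hexagonal pipe nipple, threaded at both ends, standing loose amid the work, 42 x 47 x 65 high. Origin: centre of its underside, z up. To be left alone. Sizes in mm.
Mind the look-alikes: they are no part of the job. Leave any green look-alike of the brown_carton alone.

How it is judged (in metres and radians):
On the way, in this order (a step that is already met when the one before it is completed fails the run):
1. The pipe coupling stands released in the small dish, the rest of the stack unshifted (horizontal distance between coupling and small_dish below 0.015 m and z of coupling in the frame of small_dish between 0.002 and 0.008 m and angle between coupling's own z axis and vertical below 0.06 rad and linear speed of coupling below 0.02 m/s and angular speed of coupling below 0.2 rad/s and contact force between coupling and the fingers below 0.05 N and distance of each of white_carton, brown_carton, tape from where it was at the start of the episode below 0.02 m), for 0.2 s.
2. The white carton stands released between the battens, the rest of the stack unshifted (x of white_carton in the frame of batten_stand between -0.014 and 0.014 m and y of white_carton in the frame of batten_stand between -0.014 and 0.014 m and angle between the x axis of white_carton and the x axis of batten_stand, either way round below 0.3 rad and z of white_carton in the frame of batten_stand between 0.002 and 0.008 m and angle between white_carton's own z axis and vertical below 0.06 rad and linear speed of white_carton below 0.02 m/s and angular speed of white_carton below 0.2 rad/s and contact force between white_carton and the fingers below 0.05 N and distance of each of brown_carton, tape from where it was at the start of the episode below 0.02 m), for 0.2 s.
3. The brown carton lies released in the rimmed tray, the tape roll unshifted (horizontal distance between brown_carton and rim_tray below 0.015 m and angle between the x axis of brown_carton and the x axis of rim_tray, either way round below 0.4 rad and z of brown_carton in the frame of rim_tray between 0.002 and 0.008 m and angle between brown_carton's own z axis and vertical below 0.06 rad and linear speed of brown_carton below 0.02 m/s and angular speed of brown_carton below 0.2 rad/s and contact force between brown_carton and the fingers below 0.05 N and distance of tape from where it was at the start of the episode below 0.02 m), for 0.2 s.
4. The tape roll lies released in the large dish (horizontal distance between tape and large_dish below 0.015 m and z of tape in the frame of large_dish between 0.002 and 0.008 m and angle between tape's own z axis and vertical below 0.06 rad and linear speed of tape below 0.02 m/s and angular speed of tape below 0.2 rad/s and contact force between tape and the fingers below 0.05 N), for 0.2 s.
At the end, for the whole second after the job is handed in: All released, at rest, upright on the floors of their places: coupling, brown carton and tape within 15 mm of the centre of small dish, tray and large dish, white carton within 14 mm of the batten board's middle each way; long sides within 0.3 rad (brown 0.4) (horizontal distance between coupling and small_dish below 0.015 m and z of coupling in the frame of small_dish between 0.002 and 0.008 m and angle between each of coupling, white_carton, brown_carton, tape's own z axis and vertical below 0.06 rad and linear speed of each of coupling, white_carton, brown_carton, tape below 0.02 m/s and angular speed of each of coupling, white_carton, brown_carton, tape below 0.2 rad/s and x of white_carton in the frame of batten_stand between -0.014 and 0.014 m and y of white_carton in the frame of batten_stand between -0.014 and 0.014 m and angle between the x axis of white_carton and the x axis of batten_stand, either way round below 0.3 rad and z of white_carton in the frame of batten_stand between 0.002 and 0.008 m and horizontal distance between brown_carton and rim_tray below 0.015 m and angle between the x axis of brown_carton and the x axis of rim_tray, either way round below 0.4 rad and z of brown_carton in the frame of rim_tray between 0.002 and 0.008 m and horizontal distance between tape and large_dish below 0.015 m and z of tape in the frame of large_dish between 0.002 and 0.008 m); the robot touches nothing.
It fails at once if the elbow among the places is shifted by more than 15 mm (distance of elbow from where it was at the start of the episode above 0.015 m).
It fails at once if the nipple among the places is shifted by more than 15 mm (distance of nipple from where it was at the start of the episode above 0.015 m).
It also fails if it takes over 120 s, if anything falls off the work surface, if the arm or the gripper's body presses on something with over 40 N, if the wrist force passes 120 N, or if a joint passes its speed limit or range.

## Robot

A 7-joint arm with a two-finger parallel gripper is mounted at the origin on a cart in front of the work surface, level with it; the furniture and walls round the work are solid. World frame = base frame: x ahead of the robot, y to its left, z up, the work surface at z = 0. Lengths are in mm, angles in rad, forces in N, time in s.
With the tool pointing down it reaches from about 350 to 900 mm from the base axis. Payload 7.2 kg.
Tool frame: the origin (TCP) lies midway between the tips of the shut fingers; the grasp point (between the pads) lies 19 mm behind it; z points along the fingers, y is the line along which they close (so a half turn about z gives the same grasp; the last joint's range is limited). The gripper opens to 85 mm and grips with 20 to 120 N. Pads are 22 mm wide; open, the fingers measure 114 mm over their backs; the gripper's body (76 mm by 85 mm) begins 54 mm behind the grasp point. The pads swing forward as they close: fully open they stand 13 mm farther back than shut.
Start: joints at [1.079, 0.411, -0.013, 1.596, 0.006, 1.134, -0.082], TCP at [257.006, -569.716, 231.297] pointing down, gripper open.
Joint ranges: [-2.95, 2.95], [-0.29, 1.99], [-1.47, 1.44], [0.14, 2.54], [-1.03, 4.17], [0.13, 1.85], [-2.86, 2.86]. Speed limits (rad/s): [2.39, 2.39, 3.01, 3.01, 3.14, 3.14, 3.14].

## Interface

Orientations are given as a unit quaternion [x, y, z, w].
In Python, from workcell import robot gives the robot as it stands.
- The arm moves only by the shell command python3 -m crank 'ROWS' [OPENING] [FORCE]. ROWS is JSON, a list of rows, each an object with "translation": the shift along the tool's x, y, z in m, a list of three; "twist": the turn about the tool's z in rad. A call has exactly 8 rows; each row is the pose to reach, as a shift and turn from the pose commanded when the call began, along the tool's axes at that moment; what a row does not reach only later rows make up. A row lasts 1/10 s, in which the tool goes at most 50 mm and 8.59 degrees, less where a joint would pass 70% of its speed; a pose out of reach is approached as far as the arm can. A call with a gripper value outside its range is refused whole. OPENING is the opening, from -1 (shut) to 1 (fully open), set as the call begins (- or left out, the last holds). The fingers move at their own pace and stop on an object; FORCE is the grip in N (left out, the last holds). Time passes only in rows, so rows that repeat a pose let the fingers close, or fill a call up. It gives the time, the measured TCP pose, the force, the opening and the grip force at its end, in the units of the state.
- robot.state(): the state, without advancing time (a new reading comes with each control period).
- robot.snapshot(name): name is "scene" or "top"; returns (picture, depth): 480x640x3 uint8, red, green, blue; 480x640 float32, mm along the optical axis (not along the pixel's ray), 0 where there is no reading.
- robot.camera_info(name): a dict with "vertical_fov" (degrees; the focal length in pixels is half the picture's height over the tangent of half this angle, whatever the lens; pixels are square), "cx", "cy" (the principal point, pixels), "camera_from_world" (4x4, takes a point from world to camera coordinates). Camera axes: x right, y up, looking along -z (the intrinsics and any distortion apply to the point x, -y, -z); pixel columns grow to the right and rows downward; lengths in mm; the calibration is good to about 2 mm. A picture is of the moment at which its call begins. camera_info takes no time and is no camera call.
- robot.close_job(): hands the job in; it is judged then, once.
Trained networks look in the newest picture that a camera, given by its name, has taken for a name from the list of things; names that differ only in an ending like _2 or _b are one class to them, and where a whole thing is asked for, a point or a joint stands for the part that bears it (a point fixed in the world has none). Each returns a list of dicts, best first, with "conf" (0 to 1); they miss things now and then, are a little off and sometimes report something else, mostly with a low value. They report only what shows in the picture. A call takes as long as a camera call. They do not tell look-alikes from the thing itself.
- robot.boxes_of(camera, target): "at" ([x, y, z] in mm, in world coordinates, good to about 4 mm: the middle of the surface that is visible of it).
- robot.tip_of(camera, target): "at" ([x, y, z] in mm, in world coordinates, good to about 4 mm: a listed point, or the origin of a listed thing).
The state is a dict: "t": time; "joints": joint angles; "joint_vel": joint speeds; "joint_torque": joint torques, N m; "tcp_pos": TCP position; "tcp_rot": TCP orientation; "force": force on the tool from outside, world axes, zero at the start; "moment": the same for the moment, N m; "opening": finger opening in mm; "grasp_force": force on a finger pad.
Only numpy, scipy, OpenCV 4.12 (cv2) and the standard library are available. Lean on these libraries where they do the work, as an engineer would, in place of code of your own. Each camera call takes 0.05 s, during which the arm holds its last target. There are 200 camera calls.

## Working session

There is one attempt and no reset: what is moved stays moved. The work goes in short steps, Python scripts to look and compute and a shell command to move; the robot and the scene stay as the last step left them, time stands still between calls to the robot, and variables do not carry over. Pictures are saved under pics/ and viewed, at most 15 in all, crops included, and the job is handed in when it is done.

```bash
ls; mkdir -p pics; python3 - <<'E'
from workcell import robot
import cv2
print(robot.state())
for c in ("scene","top"):
    p,d=robot.snapshot(c); cv2.imwrite(f"pics/{c}0.png",p[:,:,::-1]); 
    i=robot.camera_info(c);print(i)
    for n in "coupling white_carton brown_carton tape small_dish batten_stand rim_tray large_dish elbow nipple".split():
        print(c,n,[(round(r["conf"],2),[round(v) for v in r["at"]]) for r in robot.tip_of(c,n)[:3]])
E
```

```text
pics
{'t': 0.0, 'joints': array([ 1.07880895,  0.4119067 , -0.01276595,  1.59706536,  0.00559654,
        1.13428982, -0.08219028]), 'joint_vel': array([-0.00071859, -0.00013496,  0.00049943, -0.00017152,  0.00086765,
       -0.00055042, -0.00018463]), 'joint_torque': array([-1.00268615e-03, -6.00627065e+01,  6.81469850e-01, -2.99414849e+01,
        1.38136392e-02,  1.04122472e-02,  5.09213834e-06]), 'tcp_pos': array([ 256.79327152, -569.25390039,  230.43981385]), 'tcp_rot': array([ 9.77625407e-01,  2.10351839e-01, -2.16196992e-04, -7.87761665e-04]), 'force': array([ 0.32897386,  0.23297262, -0.55257982]), 'moment': array([-0.0063335 , -0.02469038,  0.01521197]), 'grasp_force': 0.0, 'opening': 85.11536852163506}
{'vertical_fov': 50.27690859410296, 'cx': 325.8809727892566, 'cy': 241.42752586817824, 'camera_from_world': array([[-6.99934521e-01, -7.14141721e-01, -9.65758067e-03,
         2.39410124e+02],
       [ 3.02713618e-01, -3.08884590e-01,  9.01640048e-01,
        -3.09818739e+02],
       [-6.46881853e-01,  6.28165513e-01,  4.32379412e-01,
        -8.89297881e+02],
       [ 0.0000
[... 714 characters left out ...]
82e+02],
       [ 9.83514459e-01, -1.17258568e-02,  1.80448923e-01,
        -5.20433151e+02],
       [-1.80167282e-01,  2.17813312e-02,  9.83394796e-01,
        -1.41068679e+03],
       [ 0.00000000e+00,  0.00000000e+00,  0.00000000e+00,
         1.00000000e+00]])}
top coupling [(0.4, [431, -263, 150])]
top white_carton [(0.66, [432, -263, 87])]
top brown_carton [(0.88, [474, -659, 0]), (0.64, [434, -262, 36]), (0.3, [433, -31, -3])]
top tape [(0.52, [434, -260, 1])]
top small_dish [(0.69, [444, 219, -2])]
top batten_stand [(0.88, [608, -144, 0])]
top rim_tray [(0.55, [432, -31, -4])]
top large_dish [(0.96, [594, 105, -1])]
top elbow [(0.77, [467, 96, 0])]
top nipple [(0.43, [469, -151, 3])]
```

View pics/top0.png

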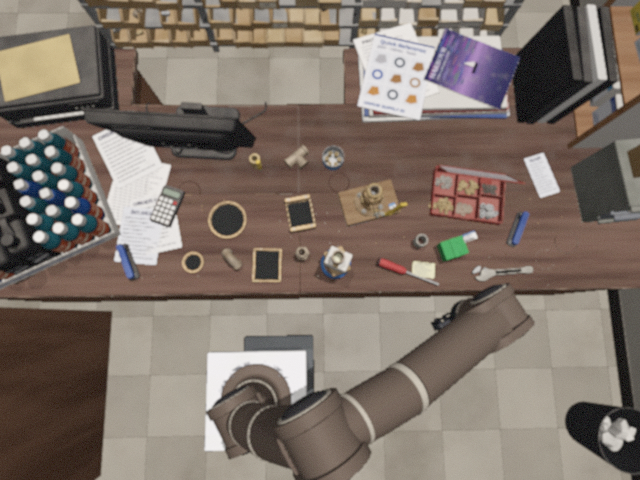

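View pics/scene0.png

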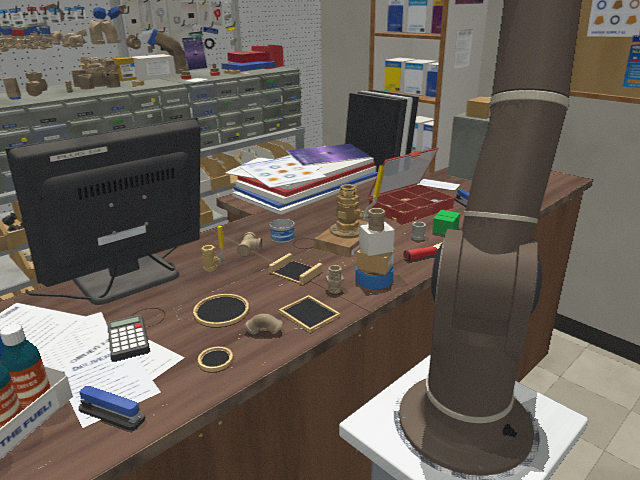

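The top view shows the stack at (336,262), tray (267,265), batten board (300,212), large dish (227,219), small dish (193,262), elbow (231,258) and nipple (302,254). The green look-alike carton is at (453,247), well away. The brown carton meant is the one in the stack at scene (374,262). It fits because it is brown and lies between the white carton and the tape.

```bash
cat > h.py <<'E'
import numpy as np, cv2
from workcell import robot
def cam(c):
    i=robot.camera_info(c); f=240/np.tan(np.radians(i["vertical_fov"]/2))
    return f,i["cx"],i["cy"],np.array(i["camera_from_world"])
def cloud(c,d):
    f,cx,cy,T=cam(c); v,u=np.mgrid[:480,:640]
    P=np.stack([(u-cx)/f*d,-(v-cy)/f*d,-d,np.ones_like(d)],-1)@np.linalg.inv(T).T
    P=P[...,:3]; P[d==0]=np.nan; return P
def ortho(c,p,z,x0,x1,y0,y1,s=1.0):
    """image: right = -y (world), up = +x, s px per mm"""
    f,cx,cy,T=cam(c)
    X,Y=np.meshgrid(np.arange(x1,x0,-1/s),np.arange(y1,y0,-1/s),indexing="ij")
    Q=np.stack([X,Y,np.full_like(X,z),np.ones_like(X)],-1)@T.T
    u=cx+f*Q[...,0]/-Q[...,2]; v=cy+f*Q[...,1]/Q[...,2]
    return cv2.remap(p,u.astype("f4"),v.astype("f4"),cv2.INTER_CUBIC)
E
python3 - <<'E'
from h import *
tiles=[]
for c in("scene","top"):
    p,d=robot.snapshot(c); np.savez(f"{c}.npz",p=p,d=d); P=cloud(c,d)
    m=(abs(P[...,0]-434)<75)&(abs(P[...,1]+263)<75)
    for lo,hi in((143,157),(190,202),(82,92),(31,41)):
        q=P[m&(P[...,2]>lo)&(P[...,2]<hi)]
        if len(q)>5: print(c,lo,len(q),q.mean(0).round(1),cv2.minAreaRect(q[:,:2].astype("f4")))
    o=ortho(c,p,10,390,680,-210,290,1.4); cv2.imwrite(f"pics/places_{c}.png",o[:,:,::-1])
    tiles.append(np.hstack([ortho(c,p,z,360,510,-340,-190,1.7) for z in(150,87,36)]))
cv2.imwrite("pics/stack.png",np.vstack(tiles)[:,:,::-1])
cv2.imwrite("pics/places.png",np.vstack([cv2.imread(f"pics/places_{c}.png")[:290*14//10] for c in("scene","top")])[::1])
E
python3 -c "
import cv2;a=cv2.imread('pics/places.png');print(a.shape);cv2.imwrite('pics/places.png',cv2.resize(a,None,fx=.73,fy=.73,interpolation=cv2.INTER_AREA))"
```

```text
scene 143 247 [ 422.2 -253.8  148.3] ((429.0203857421875, -263.04345703125), (72.58169555664062, 59.59329605102539), 65.43327331542969)
scene 190 67 [ 431.2 -261.   192.1] ((429.1824951171875, -258.7479248046875), (37.90922546386719, 41.93556213378906), 58.364261627197266)
scene 82 162 [ 415.7 -246.9   86.6] ((421.16717529296875, -252.70164489746094), (92.11772918701172, 58.83633804321289), 42.74528503417969)
scene 31 221 [ 411.8 -236.6   35.9] ((415.7169494628906, -246.19039916992188), (98.58497619628906, 63.20347595214844), 48.04384994506836)
top 143 300 [ 429.4 -264.4  148.2] ((432.0348815917969, -264.3042907714844), (69.13585662841797, 56.72832107543945), 64.7424545288086)
top 190 53 [ 432.6 -263.   193.2] ((432.15838623046875, -262.23828125), (37.72262191772461, 37.692989349365234), 45.01213836669922)
top 82 97 [ 421.8 -259.2   86.4] ((430.950439453125, -258.3929443359375), (80.65370178222656, 71.7936782836914), 20.908132553100586)
top 31 107 [ 413.5 -241.6   36.1] ((423.8613586425781, -255.47918701171875), (94.48421478271484, 76.8428955078125), 61.53779602050781)
(812, 700, 3)
```

View pics/stack.png

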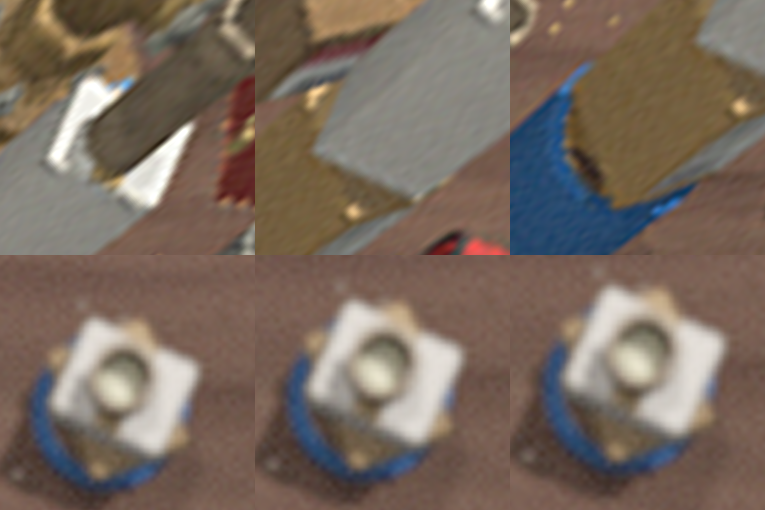

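View pics/places.png

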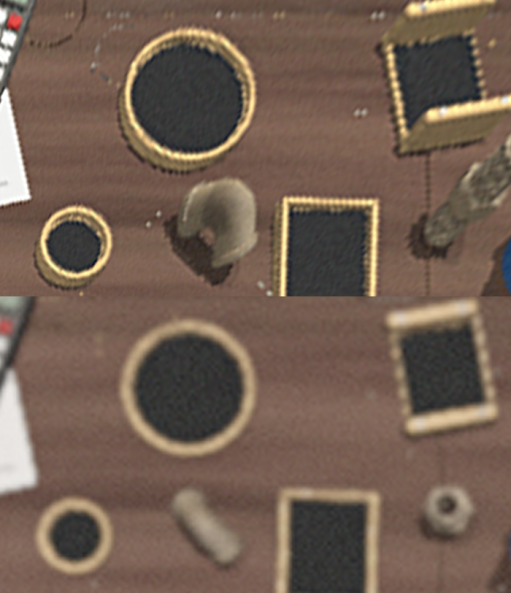

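The stack crops agree: coupling on white carton (white face tilted, corners visible), brown and blue tape beneath. The places are clear: dark floors with tan rims. Next I'll measure the dark floors.

```bash
cat > places.py <<'E'
from h import *
B={"small_dish":(445,217,30),"large_dish":(592,104,59),"tray":(433,-31,60),"stand":(608,-146,60)}
for c in("scene","top"):
    p=np.load(f"{c}.npz")["p"]
    for n,(x,y,r) in B.items():
        h=r+30; o=ortho(c,p,5,x-h,x+h,y-h,y+h,2.0); g=o.max(2).astype(int)
        m=((g<85)&(o.max(2).astype(int)-o.min(2)<28)).astype("u1")
        m=cv2.morphologyEx(m,cv2.MORPH_OPEN,np.ones((5,5)))
        k,l,s,ce=cv2.connectedComponentsWithStats(m); j=1+s[1:,4].argmax()
        pts=np.argwhere(l==j).astype("f4"); w=np.c_[x+h-pts[:,0]/2,y+h-pts[:,1]/2].astype("f4")
        (a,b),(e,f),t=cv2.minAreaRect(w); print(c,n,"rect",round(a,1),round(b,1),round(e,1),round(f,1),round(t,1),"mean",w.mean(0).round(1),"area",len(w)/4)
E
python3 places.py
```

```text
scene small_dish rect 445.5 214.7 53.4 48.8 55.0 mean [445.3 214.6] area 2020.5
scene large_dish rect 590.6 101.3 110.1 106.3 42.0 mean [590.8 102.4] area 9128.0
scene tray rect 434.2 -35.0 78.1 96.1 88.6 mean [433.5 -34.6] area 7149.25
scene stand rect 608.3 -145.2 85.2 79.0 9.5 mean [ 613.9 -142.5] area 5196.0
top small_dish rect 446.5 218.0 46.0 46.0 90.0 mean [446.5 217.7] area 1682.75
top large_dish rect 591.3 106.2 103.9 103.2 45.0 mean [591.5 106.3] area 8504.0
top tray rect 433.8 -29.9 72.9 92.2 88.5 mean [433.6 -29.8] area 6538.25
top stand rect 611.4 -141.6 80.3 71.4 10.2 mean [ 610.5 -141.9] area 5433.5
```

```bash
cat > g.py <<'E'
# python3 g.py x y z toolx_yaw_deg : shift (m, tool axes) and twist to get there from the measured pose
import sys, numpy as np
from scipy.spatial.transform import Rotation as R
from workcell import robot
s=robot.state(); r=R.from_quat(s["tcp_rot"]); M=r.as_matrix()
yaw=np.degrees(np.arctan2(M[1,0],M[0,0]))
print("t",round(s["t"],2),"tcp",s["tcp_pos"].round(1),"yaw",round(yaw,1),"tilt",np.degrees(np.arccos(-M[2,2])).round(2),"j",s["joints"].round(2),"open",round(s["opening"],1),"grip",round(s["grasp_force"],1),"F",s["force"].round(1))
if len(sys.argv)>4:
    x,y,z,a=map(float,sys.argv[1:5]); tw=(yaw-a+180)%360-180
    print("translation",(M.T@(np.array([x,y,z])-s["tcp_pos"])/1000).round(4),"twist",np.radians(tw).round(3))
E
python3 g.py 431.5 -262.5 270 65
```

```text
t 1.2 tcp [ 257.  -569.7  231.3] yaw 24.3 tilt 0.01 j [ 1.08  0.41 -0.01  1.6   0.01  1.13 -0.08] open 85.4 grip 0.0 F [-0.7 -0.5 -0.5]
translation [ 0.2854 -0.2083 -0.0387] twist -0.711
```

```bash
python3 -m crank '[{"translation":[0.285,-0.208,-0.039],"twist":-0.711},{"translation":[0.285,-0.208,-0.039],"twist":-0.711},{"translation":[0.285,-0.208,-0.039],"twist":-0.711},{"translation":[0.285,-0.208,-0.039],"twist":-0.711},{"translation":[0.285,-0.208,-0.039],"twist":-0.711},{"translation":[0.285,-0.208,-0.039],"twist":-0.711},{"translation":[0.285,-0.208,-0.039],"twist":-0.711},{"translation":[0.285,-0.208,-0.039],"twist":-0.711}]' 1 30
python3 g.py 431.5 -262.5 156 65
```

```text
t: 2.0
tcp_pos: [435.0, -256.6, 271.6]
tcp_rot: [0.841, 0.541, 0.002, 0.0]
force: [-0.3, 0.2, 0.8]
opening: 85.3
grasp_force: 0.0
t 2.0 tcp [ 435.  -256.6  271.6] yaw 65.5 tilt 0.2 j [ 0.73  0.19 -0.33  1.81  0.07  1.15 -0.05] open 85.3 grip 0.0 F [-0.3  0.2  0.8]
translation [-0.0071 -0.001   0.1155] twist 0.009
```

```bash
python3 - <<'E'
from h import *
for i in range(3):p,d=robot.snapshot("scene")
cv2.imwrite("pics/a.png",cv2.resize(p[130:310,290:470],None,fx=3,fy=3)[:,:,::-1])
E
python3 g.py 431.5 -262.5 156 65
```

```text
t 2.15 tcp [ 431.1 -263.2  270.4] yaw 65.1 tilt 0.04 j [ 0.73  0.19 -0.32  1.81  0.07  1.15 -0.05] open 85.0 grip 0.0 F [-0.4  0.5 -0.2]
translation [0.0009 0.     0.1144] twist 0.001
```

View pics/a.png

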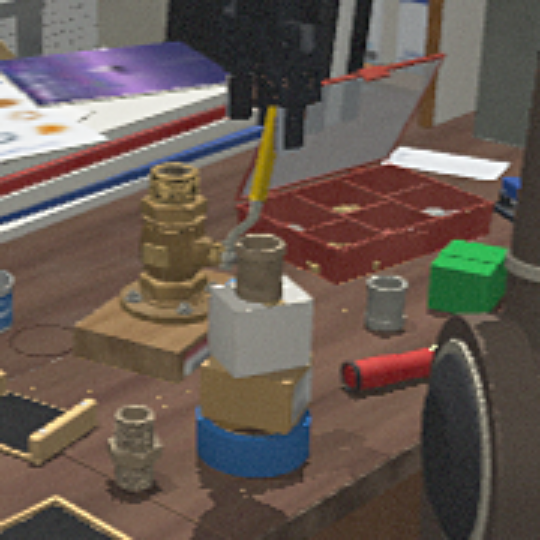

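The crop shows the open fingers at (241,100) and (294,130), straddling the coupling at (261,265). Nothing else is within the fingers' reach, so I'm descending.

```bash
python3 -m crank '[{"translation":[0.001,0,0.03],"twist":0},{"translation":[0.001,0,0.06],"twist":0},{"translation":[0.001,0,0.085],"twist":0},{"translation":[0.001,0,0.105],"twist":0},{"translation":[0.001,0,0.114],"twist":0},{"translation":[0.001,0,0.114],"twist":0},{"translation":[0.001,0,0.114],"twist":0},{"translation":[0.001,0,0.114],"twist":0}]' 1 30 >/dev/null
python3 g.py 431.5 -262.5 156 65
python3 -m crank '[{"translation":[0,0,0],"twist":0},{"translation":[0,0,0],"twist":0},{"translation":[0,0,0],"twist":0},{"translation":[0,0,0],"twist":0},{"translation":[0,0,0],"twist":0},{"translation":[0,0,0],"twist":0},{"translation":[0,0,0],"twist":0},{"translation":[0,0,0],"twist":0}]' -1 30
python3 -m crank '[{"translation":[0,0,-0.005],"twist":0},{"translation":[0,0,-0.015],"twist":0},{"translation":[0,0,-0.03],"twist":0},{"translation":[0,0,-0.05],"twist":0},{"translation":[0,0,-0.08],"twist":0},{"translation":[0,0,-0.1],"twist":0},{"translation":[0,0,-0.1],"twist":0},{"translation":[0,0,-0.1],"twist":0}]' - 30
python3 g.py 446 216.5 256 115
python3 - <<'E'
from h import *
for c in("scene","top"):
    p,d=robot.snapshot(c); P=cloud(c,d)
    m=(abs(P[...,0]-434)<75)&(abs(P[...,1]+263)<75)
    q=P[m&(P[...,2]>141)&(P[...,2]<157)]
    print(c,len(q),q.mean(0).round(1),cv2.minAreaRect(q[:,:2].astype("f4")))
cv2.imwrite("pics/b0.png",p[:,:,::-1])
E
```

```text
t 2.95 tcp [ 432.2 -262.7  157.4] yaw 65.0 tilt 0.1 j [ 0.71  0.31 -0.32  1.95  0.12  0.9  -0.1 ] open 85.4 grip 0.0 F [ 0.2 -1.  -0.1]
translation [-0.0001 -0.0007  0.0014] twist -0.0
t: 3.75
tcp_pos: [432.2, -262.2, 156.6]
tcp_rot: [0.843, 0.537, 0.0, 0.0]
force: [1.5, -1.4, 4.3]
opening: 39.0
grasp_force: 30.3
t: 4.55
tcp_pos: [431.2, -261.9, 256.2]
tcp_rot: [0.843, 0.537, -0.0, -0.0]
force: [-0.5, 0.5, -1.5]
opening: 39.1
grasp_force: 30.6
t 4.55 tcp [ 431.2 -261.9  256.2] yaw 65.0 tilt 0.02 j [ 0.73  0.2  -0.33  1.83  0.07  1.12 -0.06] open 39.1 grip 30.6 F [-0.5  0.5 -1.5]
translation [ 4.399e-01 -1.887e-01  1.000e-04] twist -0.873
scene 343 [ 426.4 -258.4  147.3] ((429.4427185058594, -263.1055908203125), (72.60514068603516, 63.11269760131836), 64.3609390258789)
top 0 [nan nan nan] ((0.0, 0.0), (0.0, 0.0), 0.0)<stdin>:6: RuntimeWarning: Mean of empty slice.
  ret = um.true_divide(
```

```bash
python3 -m crank '[{"translation":[0.04,-0.017,0],"twist":-0.08},{"translation":[0.085,-0.036,0],"twist":-0.17},{"translation":[0.13,-0.055,0],"twist":-0.26},{"translation":[0.175,-0.075,0],"twist":-0.35},{"translation":[0.22,-0.094,0],"twist":-0.44},{"translation":[0.265,-0.113,0],"twist":-0.53},{"translation":[0.31,-0.132,0],"twist":-0.62},{"translation":[0.35,-0.15,0],"twist":-0.70}]' - 30 >/dev/null
python3 g.py 446 216.5 256 115
```

```text
t 5.45 tcp [442.6 120.7 255.5] yaw 105.4 tilt 0.08 j [ 0.27  0.17 -0.71  1.91  0.12  1.11 -0.22] open 39.2 grip 30.7 F [ 1.  -0.3 -1.6]
translation [ 0.0915  0.0287 -0.0005] twist -0.168
```

```bash
python3 -m crank '[{"translation":[0.03,0.009,0],"twist":-0.06},{"translation":[0.06,0.018,0],"twist":-0.12},{"translation":[0.085,0.027,0],"twist":-0.168},{"translation":[0.0915,0.0287,0.01],"twist":-0.168},{"translation":[0.0915,0.0287,0.04],"twist":-0.168},{"translation":[0.0915,0.0287,0.08],"twist":-0.168},{"translation":[0.0915,0.0287,0.11],"twist":-0.168},{"translation":[0.0915,0.0287,0.12],"twist":-0.168}]' - 30 >/dev/null
python3 - <<'E'
from h import *
for i in range(3):p,d=robot.snapshot("scene")
cv2.imwrite("pics/b.png",cv2.resize(p[200:400,130:330],None,fx=3,fy=3)[:,:,::-1])
E
python3 g.py 446 216.5 14 115
```

```text
t 6.4 tcp [447.1 214.2 136.1] yaw 114.7 tilt 0.08 j [ 0.04  0.4  -0.72  1.97  0.34  0.89 -0.43] open 39.0 grip 30.8 F [-0.1  0.  -1.1]
translation [2.500e-03 1.000e-04 1.221e-01] twist -0.005
```

View pics/b.png

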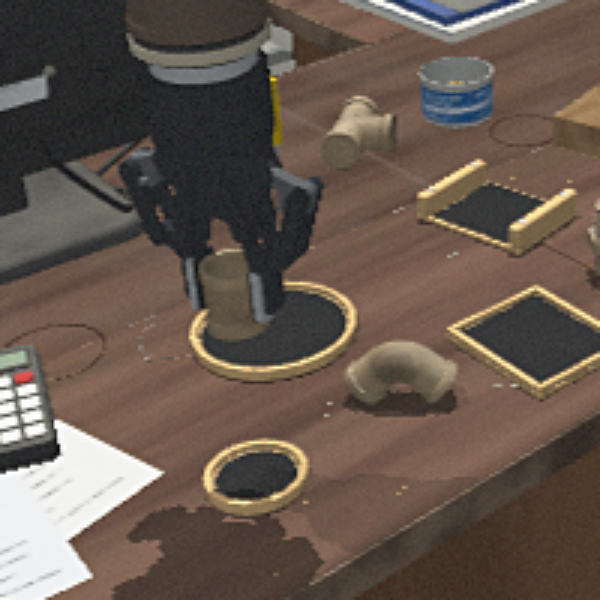

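The crop shows the coupling held at (230,295), above the small dish at (256,475). The elbow at (400,370) is clear. Lowering it now.

```bash
python3 -m crank '[{"translation":[0.0015,0,0.03],"twist":0},{"translation":[0.0025,0,0.06],"twist":0},{"translation":[0.0025,0,0.085],"twist":0},{"translation":[0.0025,0,0.102],"twist":0},{"translation":[0.0025,0,0.113],"twist":0},{"translation":[0.0025,0,0.119],"twist":0},{"translation":[0.0025,0,0.123],"twist":0},{"translation":[0.0025,0,0.123],"twist":0}]' - 30 
python3 g.py 446 216.5 12 115
```

```text
t: 7.2
tcp_pos: [447.1, 217.1, 14.1]
tcp_rot: [0.539, 0.842, 0.001, 0.001]
force: [-0.4, 0.1, -1.9]
opening: 39.0
grasp_force: 30.8
t 7.2 tcp [447.1 217.1  14.1] yaw 114.7 tilt 0.09 j [-0.09  0.58 -0.59  2.06  0.53  0.65 -0.6 ] open 39.0 grip 30.8 F [-0.4  0.1 -1.9]
translation [-0.0001 -0.0012  0.0021] twist -0.004
```

Final lowering by 2.5 mm, release, lift.

```bash
python3 -m crank '[{"translation":[0,-0.001,0.001],"twist":0},{"translation":[0,-0.001,0.002],"twist":0},{"translation":[0,-0.001,0.0025],"twist":0},{"translation":[0,-0.001,0.0025],"twist":0},{"translation":[0,-0.001,0.0025],"twist":0},{"translation":[0,-0.001,0.0025],"twist":0},{"translation":[0,-0.001,0.0025],"twist":0},{"translation":[0,-0.001,0.0025],"twist":0}]' - 30 
python3 -m crank '[{"translation":[0,0,0],"twist":0},{"translation":[0,0,0],"twist":0},{"translation":[0,0,0],"twist":0},{"translation":[0,0,0],"twist":0},{"translation":[0,0,0],"twist":0},{"translation":[0,0,0],"twist":0},{"translation":[0,0,0],"twist":0},{"translation":[0,0,0],"twist":0}]' 1 30
python3 -m crank '[{"translation":[0,0,-0.02],"twist":0},{"translation":[0,0,-0.05],"twist":0},{"translation":[0,0,-0.09],"twist":0},{"translation":[0,0,-0.13],"twist":0},{"translation":[0,0,-0.17],"twist":0},{"translation":[0,0,-0.21],"twist":0},{"translation":[0,0,-0.24],"twist":0},{"translation":[0,0,-0.24],"twist":0}]' - 30
python3 g.py 431.5 -263.5 252 65
python3 - <<'E'
from h import *
pp,_=robot.snapshot("top")
cv2.imwrite("pics/t1.png",pp[:,:,::-1])
P=cloud("top",_)
m=(abs(P[...,0]-434)<75)&(abs(P[...,1]+263)<75)
q=P[m&(P[...,2]>141)&(P[...,2]<157)]
print(len(q),q.mean(0).round(1),cv2.minAreaRect(q[:,:2].astype("f4")))
p,d=robot.snapshot("scene")
cv2.imwrite("pics/c.png",np.hstack([cv2.resize(p[280:400,150:270],None,fx=3,fy=3),cv2.resize(p[180:300,310:430],None,fx=3,fy=3)])[:,:,::-1])
for c in("scene","top"):print([(r["conf"],[round(v) for v in r["at"]]) for r in robot.tip_of(c,"coupling")[:2]])
E
```

```text
t: 8.0
tcp_pos: [447.3, 217.1, 13.6]
tcp_rot: [0.539, 0.842, 0.002, 0.002]
force: [-3.3, -2.8, 23.7]
opening: 39.3
grasp_force: 32.3
t: 8.8
tcp_pos: [445.4, 216.3, 10.7]
tcp_rot: [0.539, 0.842, -0.0, -0.0]
force: [-1.0, -0.3, 0.5]
opening: 85.6
grasp_force: 0.0
t: 9.6
tcp_pos: [447.1, 217.6, 254.9]
tcp_rot: [0.539, 0.842, 0.003, 0.002]
force: [-0.3, -0.5, 0.9]
opening: 85.7
grasp_force: 0.0
t 9.6 tcp [447.1 217.6 254.9] yaw 114.7 tilt 0.41 j [ 0.12  0.26 -0.79  1.83  0.2   1.13 -0.31] open 85.7 grip 0.0 F [-0.3 -0.5  0.9]
translation [-0.4304 -0.2155  0.0017] twist 0.868
419 [ 431.2 -264.4  148.3] ((432.02508544921875, -264.51629638671875), (69.5270767211914, 56.42515563964844), 65.58900451660156)
[(0.62, [447, 214, 3])]
[(0.49, [448, 216, 8])]
```

View pics/c.png

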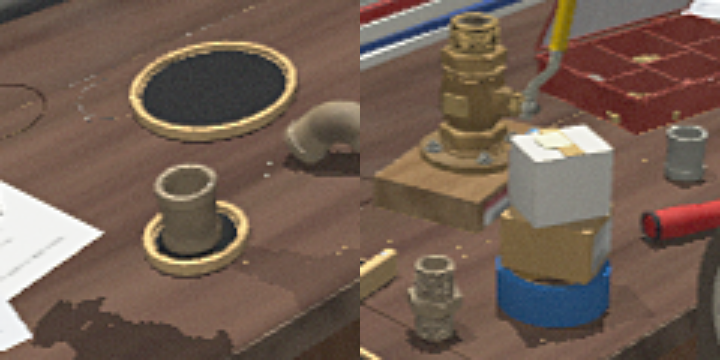

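The crop shows the coupling upright in the small dish, crop (190,215). The white carton is untouched on the stack. Back to the stack.

```bash
python3 -m crank '[{"translation":[-0.045,-0.022,0],"twist":0.09},{"translation":[-0.09,-0.045,0],"twist":0.18},{"translation":[-0.135,-0.067,0],"twist":0.27},{"translation":[-0.18,-0.09,0],"twist":0.36},{"translation":[-0.225,-0.112,0],"twist":0.45},{"translation":[-0.27,-0.135,0],"twist":0.54},{"translation":[-0.315,-0.157,0],"twist":0.63},{"translation":[-0.355,-0.178,0],"twist":0.72}]' - 30 >/dev/null
python3 g.py 431.5 -264 252 65
```

```text
t 10.6 tcp [ 431.2 -182.7  249.4] yaw 73.3 tilt 0.13 j [ 0.68  0.16 -0.43  1.91  0.07  1.09 -0.07] open 85.5 grip 0.0 F [ 1.4 -0.  -0. ]
translation [-0.0777  0.0237 -0.0026] twist 0.144
```

```bash
python3 -m crank '[{"translation":[-0.04,0.012,-0.003],"twist":0.07},{"translation":[-0.07,0.022,-0.003],"twist":0.144},{"translation":[-0.0777,0.0237,-0.0026],"twist":0.144},{"translation":[-0.0777,0.0237,-0.0026],"twist":0.144},{"translation":[-0.0777,0.0237,-0.0026],"twist":0.144},{"translation":[-0.0777,0.0237,-0.0026],"twist":0.144},{"translation":[-0.0777,0.0237,0.02],"twist":0.144},{"translation":[-0.0777,0.0237,0.04],"twist":0.144}]' - 30 >/dev/null
python3 -c "
from h import *
for i in range(2):robot.snapshot('top')"
python3 g.py 431.5 -264 97 65
```

```text
t 11.5 tcp [ 431.9 -260.   208.8] yaw 65.4 tilt 0.24 j [ 0.74  0.26 -0.35  1.89  0.1   1.02 -0.08] open 85.3 grip 0.0 F [ 0.1 -0.6 -0.8]
translation [-0.0038  0.0018  0.1118] twist 0.007
```

```bash
python3 -m crank '[{"translation":[-0.003,0.001,0.03],"twist":0.007},{"translation":[-0.003,0.001,0.06],"twist":0.007},{"translation":[-0.003,0.001,0.085],"twist":0.007},{"translation":[-0.003,0.001,0.1],"twist":0.007},{"translation":[-0.003,0.001,0.111],"twist":0.007},{"translation":[-0.003,0.001,0.111],"twist":0.007},{"translation":[-0.003,0.001,0.111],"twist":0.007},{"translation":[-0.003,0.001,0.111],"twist":0.007}]' 1 30 >/dev/null
python3 g.py 431.5 -264 97 65
python3 -m crank '[{"translation":[0,0,0],"twist":0},{"translation":[0,0,0],"twist":0},{"translation":[0,0,0],"twist":0},{"translation":[0,0,0],"twist":0},{"translation":[0,0,0],"twist":0},{"translation":[0,0,0],"twist":0},{"translation":[0,0,0],"twist":0},{"translation":[0,0,0],"twist":0}]' -1 30
python3 -m crank '[{"translation":[0,0,-0.003],"twist":0},{"translation":[0,0,-0.01],"twist":0},{"translation":[0,0,-0.02],"twist":0},{"translation":[0,0,-0.03],"twist":0},{"translation":[0,0,-0.05],"twist":0},{"translation":[0,0,-0.07],"twist":0},{"translation":[0,0,-0.09],"twist":0},{"translation":[0,0,-0.09],"twist":0}]' - 30
python3 -c "
from h import *
for i in range(2):robot.snapshot('top')"
python3 g.py 609.5 -144 187 10
```

```text
t 12.3 tcp [ 433.5 -265.3  101. ] yaw 64.9 tilt 0.11 j [ 0.72  0.4  -0.32  1.99  0.18  0.78 -0.15] open 85.2 grip 0.0 F [-0.5 -0.3 -0.4]
translation [ 0.0003 -0.0023  0.004 ] twist -0.003
t: 13.1
tcp_pos: [432.9, -265.2, 100.4]
tcp_rot: [0.844, 0.536, 0.0, 0.0]
force: [-1.2, 0.1, 6.8]
opening: 55.5
grasp_force: 34.3
t: 13.9
tcp_pos: [434.3, -265.8, 193.0]
tcp_rot: [0.844, 0.536, 0.001, 0.003]
force: [0.1, -0.2, -1.8]
opening: 56.0
grasp_force: 33.9
t 14.0 tcp [ 432.7 -265.1  190.2] yaw 64.8 tilt 0.07 j [ 0.75  0.28 -0.35  1.91  0.11  0.97 -0.09] open 55.6 grip 33.9 F [-0.7  0.1 -2.7]
translation [0.1848 0.1085 0.0032] twist 0.957
```

```bash
python3 -m crank '[{"translation":[0.03,0.018,0],"twist":0.14},{"translation":[0.06,0.036,0],"twist":0.28},{"translation":[0.09,0.054,0],"twist":0.42},{"translation":[0.12,0.072,0],"twist":0.55},{"translation":[0.15,0.09,0],"twist":0.68},{"translation":[0.175,0.102,0],"twist":0.82},{"translation":[0.1848,0.1085,0],"twist":0.957},{"translation":[0.1848,0.1085,0],"twist":0.957}]' - 30 >/dev/null
python3 - <<'E'
from h import *
for c in ("top","scene"):
    robot.snapshot(c); p,d=robot.snapshot(c); np.savez(c+"2.npz",p=p,d=d); P=cloud(c,d)
    m=(abs(P[...,0]-434)<75)&(abs(P[...,1]+263)<75)
    for lo,hi in((80,94),(30,42)):
        q=P[m&(P[...,2]>lo)&(P[...,2]<hi)]
        print(c,lo,len(q),q.mean(0).round(1),cv2.minAreaRect(q[:,:2].astype("f4")))
    if c=="scene": a=cv2.resize(p[170:310,250:430],None,fx=3,fy=3)
    else: b=cv2.resize(ortho(c,p,87,360,510,-340,-190,2.8),(420,420))
cv2.imwrite("pics/d.png",cv2.resize(np.hstack([a,b]),None,fx=.8,fy=.8)[:,:,::-1])
E
python3 g.py 609.5 -144 60 10
```

```text
top 80 468 [ 432.6 -264.2   86.2] ((432.4425354003906, -264.2106628417969), (81.16244506835938, 62.65748977661133), 21.117517471313477)
top 30 145 [ 421.2 -251.7   35.8] ((430.0388488769531, -260.3399963378906), (96.13390350341797, 91.896240234375), 75.49546813964844)
scene 80 416 [ 428.2 -259.4   85.6] ((432.3148498535156, -264.3858642578125), (82.23748016357422, 71.43558502197266), 21.9014835357666)
scene 30 240 [ 412.1 -235.7   35.9] ((415.8265686035156, -244.7872314453125), (96.54468536376953, 60.948753356933594), 45.40869903564453)
t 15.0 tcp [ 608.3 -145.1  189.2] yaw 10.1 tilt 0.09 j [ 0.3   0.46 -0.2   1.63  0.1   1.06 -1.32] open 55.5 grip 33.8 F [-0.1  0.1 -1. ]
translation [ 0.0016 -0.0009  0.1292] twist 0.002
```

View pics/d.png

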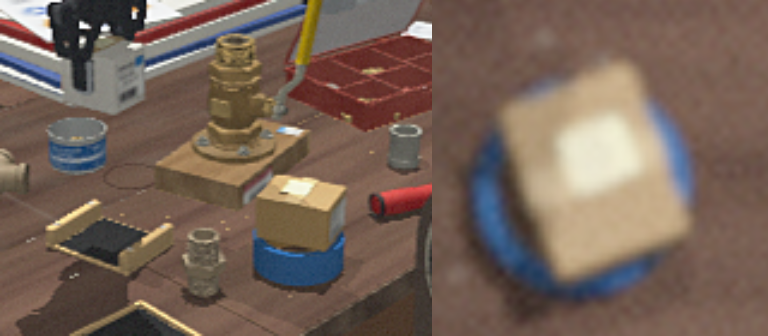

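The picture shows the brown carton square on the blue tape at crop (300,215), with the white carton in the gripper at (105,75). The brown top face measures (432.4,-264.2) with yaw about 21°. Lowering the white carton onto the batten board.

```bash
python3 -m crank '[{"translation":[0.001,0,0.03],"twist":0},{"translation":[0.001,0,0.06],"twist":0},{"translation":[0.001,0,0.085],"twist":0},{"translation":[0.001,0,0.105],"twist":0},{"translation":[0.001,0,0.12],"twist":0},{"translation":[0.001,0,0.12],"twist":0},{"translation":[0.001,0,0.12],"twist":0},{"translation":[0.001,0,0.12],"twist":0}]' - 30 >/dev/null
python3 - <<'E'
from h import *
P=[]
for c in ("top","scene"):
    p,d=robot.snapshot(c)
    P.append(cv2.resize(p[130:250,240:360] if c=="top" else p[190:310,220:340],None,fx=3.3,fy=3.3))
cv2.imwrite("pics/e.png",np.hstack(P)[:,:,::-1])
E
python3 g.py 609.5 -144 20 10
```

```text
t 15.9 tcp [ 611.2 -143.9   71.1] yaw 10.0 tilt 0.12 j [ 0.29  0.59 -0.18  1.73  0.14  0.83 -1.36] open 55.6 grip 33.8 F [-0.4  1.1 -2.1]
translation [-0.0018 -0.0003  0.0511] twist 0.0
```

View pics/e.png

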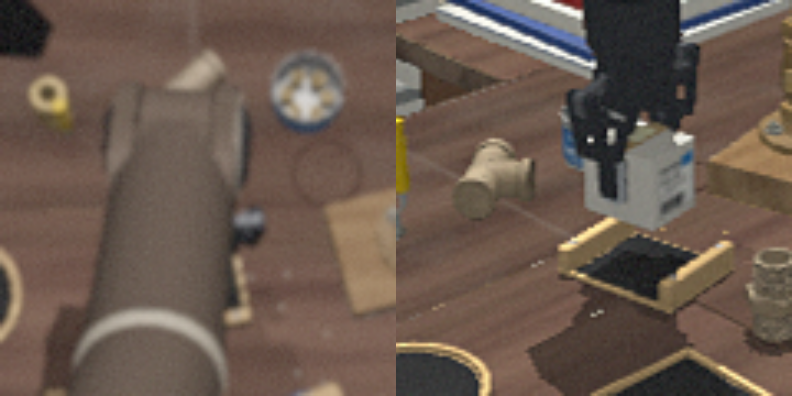

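The right crop shows the white carton at (640,180) above the board at (645,265), with sides parallel. Setting it down.

```bash
python3 -m crank '[{"translation":[-0.001,0,0.015],"twist":0},{"translation":[-0.001,0,0.03],"twist":0},{"translation":[-0.001,0,0.04],"twist":0},{"translation":[-0.001,0,0.047],"twist":0},{"translation":[-0.001,0,0.051],"twist":0},{"translation":[-0.001,0,0.0525],"twist":0},{"translation":[-0.001,0,0.0525],"twist":0},{"translation":[-0.001,0,0.0525],"twist":0}]' - 30
python3 -c "
from h import *
for i in range(2):robot.snapshot('top')"
python3 g.py 609.5 -144 18.5 10
```

```text
t: 16.7
tcp_pos: [608.5, -143.4, 19.4]
tcp_rot: [0.996, 0.088, -0.001, -0.0]
force: [-12.3, 1.8, 23.1]
opening: 55.9
grasp_force: 34.5
t 16.8 tcp [ 608.5 -143.5   19.4] yaw 10.0 tilt 0.09 j [ 0.28  0.66 -0.17  1.76  0.16  0.74 -1.37] open 55.8 grip 34.5 F [-11.3   2.3  22.6]
translation [0.0009 0.0007 0.0009] twist 0.001
```

Contact is made, with 23 N upward. Releasing and lifting.

```bash
python3 -m crank '[{"translation":[0,0,-0.001],"twist":0},{"translation":[0,0,-0.001],"twist":0},{"translation":[0,0,-0.001],"twist":0},{"translation":[0,0,-0.001],"twist":0},{"translation":[0,0,-0.001],"twist":0},{"translation":[0,0,-0.001],"twist":0},{"translation":[0,0,-0.001],"twist":0},{"translation":[0,0,-0.001],"twist":0}]' 1 30
python3 -m crank '[{"translation":[0,0,-0.02],"twist":0},{"translation":[0,0,-0.05],"twist":0},{"translation":[0,0,-0.08],"twist":0},{"translation":[0,0,-0.11],"twist":0},{"translation":[0,0,-0.14],"twist":0},{"translation":[0,0,-0.16],"twist":0},{"translation":[0,0,-0.17],"twist":0},{"translation":[0,0,-0.17],"twist":0}]' - 30 >/dev/null
python3 -c "
from h import *
for i in range(2):p,d=robot.snapshot('scene')
P=cloud('scene',d);m=(abs(P[...,0]-609)<70)&(abs(P[...,1]+144)<70)&(abs(P[...,2]-68)<7)
q=P[m];print(len(q),cv2.minAreaRect(q[:,:2].astype('f4')))
print(robot.tip_of('scene','white_carton')[:2])"
python3 g.py 432.4 -264 190 21
```

```text
t: 17.6
tcp_pos: [609.4, -143.9, 18.2]
tcp_rot: [0.996, 0.087, -0.0, -0.0]
force: [-0.7, -0.0, 0.4]
opening: 85.5
grasp_force: 0.0
310 ((606.5006713867188, -142.30712890625), (74.67703247070312, 61.57944107055664), 8.793664932250977)
[{'at': [609.5, -145.5, 3.6], 'conf': 0.95}, {'at': [591.6, 99.3, 1.7], 'conf': 0.16}]
t 18.55 tcp [ 608.7 -143.8  186.8] yaw 10.0 tilt 0.12 j [ 0.3   0.46 -0.2   1.63  0.1   1.06 -1.33] open 85.2 grip 0.0 F [ 0.1 -0.7 -0. ]
translation [-0.1945  0.0877 -0.0029] twist -0.192
```

```bash
python3 -m crank '[{"translation":[-0.04,0.018,0],"twist":-0.04},{"translation":[-0.08,0.036,0],"twist":-0.08},{"translation":[-0.12,0.054,0],"twist":-0.12},{"translation":[-0.16,0.072,0],"twist":-0.16},{"translation":[-0.185,0.084,0],"twist":-0.192},{"translation":[-0.1945,0.0877,0],"twist":-0.192},{"translation":[-0.1945,0.0877,0.02],"twist":-0.192},{"translation":[-0.1945,0.0877,0.06],"twist":-0.192}]' 1 30 >/dev/null
python3 - <<'E'
from h import *
P=[]
for c in ("top","scene"):
    robot.snapshot(c);p,d=robot.snapshot(c)
    if c=="scene": cv2.imwrite("pics/f.png",cv2.resize(p[170:310,260:440],None,fx=3,fy=3)[:,:,::-1])
E
python3 g.py 432.4 -264 48 21
```

```text
t 19.55 tcp [ 433.1 -263.1  127.8] yaw 21.1 tilt 0.16 j [ 0.61  0.34 -0.2   1.98  0.09  0.83 -0.84] open 85.1 grip 0.0 F [ 0.3 -0.2  0.5]
translation [-0.0009  0.0008  0.0798] twist 0.001
```

View pics/f.png

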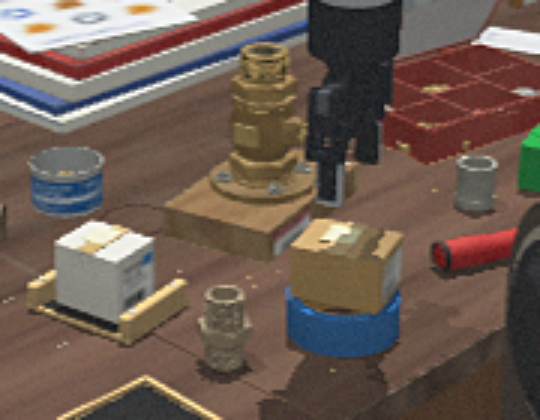

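The crop shows the white carton between the battens at (105,270). The open gripper stands above the brown carton at (345,260) on the tape. Descending and gripping.

```bash
python3 -m crank '[{"translation":[-0.001,0.001,0.02],"twist":0},{"translation":[-0.001,0.001,0.04],"twist":0},{"translation":[-0.001,0.001,0.06],"twist":0},{"translation":[-0.001,0.001,0.073],"twist":0},{"translation":[-0.001,0.001,0.079],"twist":0},{"translation":[-0.001,0.001,0.079],"twist":0},{"translation":[-0.001,0.001,0.079],"twist":0},{"translation":[-0.001,0.001,0.079],"twist":0}]' 1 30
python3 -m crank '[{"translation":[0,0,0],"twist":0},{"translation":[0,0,0],"twist":0},{"translation":[0,0,0],"twist":0},{"translation":[0,0,0],"twist":0},{"translation":[0,0,0],"twist":0},{"translation":[0,0,0],"twist":0},{"translation":[0,0,0],"twist":0},{"translation":[0,0,0],"twist":0}]' -1 30
python3 -m crank '[{"translation":[0,0,-0.003],"twist":0},{"translation":[0,0,-0.01],"twist":0},{"translation":[0,0,-0.02],"twist":0},{"translation":[0,0,-0.04],"twist":0},{"translation":[0,0,-0.07],"twist":0},{"translation":[0,0,-0.1],"twist":0},{"translation":[0,0,-0.12],"twist":0},{"translation":[0,0,-0.12],"twist":0}]' - 30
python3 -c "
from h import *
for i in range(2):robot.snapshot('top')"
python3 g.py 433.7 -32 168 -1.5
```

```text
t: 20.35
tcp_pos: [433.2, -265.6, 50.2]
tcp_rot: [0.983, 0.182, 0.001, 0.0]
force: [0.0, -0.8, 1.1]
opening: 85.3
grasp_force: 0.0
t: 21.15
tcp_pos: [432.9, -265.6, 49.9]
tcp_rot: [0.983, 0.182, 0.0, 0.0]
force: [-0.8, 0.5, 6.2]
opening: 61.1
grasp_force: 31.9
t: 21.95
tcp_pos: [434.2, -266.2, 172.8]
tcp_rot: [0.983, 0.182, 0.002, 0.002]
force: [1.2, -0.3, -1.6]
opening: 61.5
grasp_force: 33.4
t 22.05 tcp [ 432.5 -265.3  169.6] yaw 21.0 tilt 0.05 j [ 0.62  0.29 -0.2   1.94  0.07  0.92 -0.82] open 61.5 grip 33.4 F [ 0.  -0.  -2.4]
translation [ 0.0848 -0.2174  0.0015] twist 0.393
```

```bash
python3 -m crank '[{"translation":[0.015,-0.036,0],"twist":0.07},{"translation":[0.03,-0.073,0],"twist":0.14},{"translation":[0.045,-0.11,0],"twist":0.21},{"translation":[0.06,-0.147,0],"twist":0.28},{"translation":[0.073,-0.184,0],"twist":0.35},{"translation":[0.082,-0.21,0],"twist":0.393},{"translation":[0.0848,-0.2174,0],"twist":0.393},{"translation":[0.0848,-0.2174,0.03],"twist":0.393}]' - 30 >/dev/null
python3 - <<'E'
from h import *
t=[]
for c in ("top","scene"):
    robot.snapshot(c);p,d=robot.snapshot(c);P=cloud(c,d)
    m=(abs(P[...,0]-434)<75)&(abs(P[...,1]+263)<75)&(abs(P[...,2]-35)<6)
    q=P[m];print(c,len(q),q.mean(0).round(1),cv2.minAreaRect(q[:,:2].astype("f4")))
    print(robot.tip_of(c,"tape")[:2])
    t.append(cv2.resize(p[200:320,220:400] if c=="top" else p[210:330,260:440],None,fx=3,fy=3))
cv2.imwrite("pics/i.png",np.vstack(t)[:600,:,::-1])
E
python3 g.py 433.7 -32 60 -1.5
```

```text
top 273 [ 431.5 -260.4   35.1] ((431.3116760253906, -260.21014404296875), (96.00223541259766, 96.48258972167969), 87.95984649658203)
[{'at': [431.5, -256.4, -2.3], 'conf': 0.89}]
scene 379 [ 428.5 -255.7   34.4] ((431.48388671875, -259.4381103515625), (95.29959106445312, 101.75520324707031), 38.98292541503906)
[{'at': [432.8, -264.4, 0.2], 'conf': 0.9}]
t 23.15 tcp [434.  -32.6 139.7] yaw -1.6 tilt 0.01 j [ 0.22  0.22 -0.3   2.12  0.09  0.81 -1.72] open 61.5 grip 34.1 F [ 0.1 -0.8 -1.4]
translation [-0.0003 -0.0006  0.0797] twist -0.001
```

View pics/i.png

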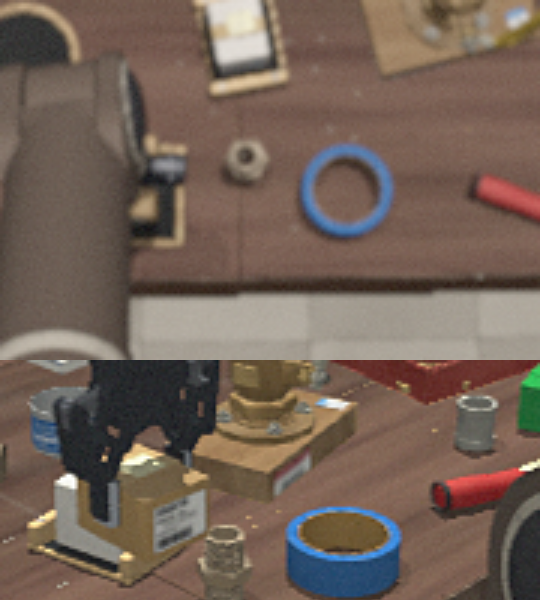

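The top crop shows the tape undisturbed at (347,190), and the brown carton is held over the tray. Lowering it.

```bash
python3 -m crank '[{"translation":[0,0,0.03],"twist":0},{"translation":[0,0,0.06],"twist":0},{"translation":[0,0,0.08],"twist":0},{"translation":[0,0,0.097],"twist":0},{"translation":[0,0,0.108],"twist":0},{"translation":[0,0,0.115],"twist":0},{"translation":[0,0,0.119],"twist":0},{"translation":[0,0,0.121],"twist":0}]' - 30
python3 g.py 433.7 -32 18.5 -1.5
```

```text
t: 23.95
tcp_pos: [434.1, -32.1, 19.0]
tcp_rot: [1.0, -0.013, 0.0, 0.0]
force: [-10.1, 0.4, 39.7]
opening: 61.9
grasp_force: 38.9
t 23.95 tcp [434.1 -32.1  19. ] yaw -1.5 tilt 0.04 j [ 0.16  0.44 -0.24  2.22  0.21  0.51 -1.84] open 61.9 grip 38.9 F [-10.1   0.4  39.7]
translation [-0.0004 -0.0001  0.0005] twist -0.0
```

```bash
python3 -m crank '[{"translation":[0,0,-0.002],"twist":0},{"translation":[0,0,-0.002],"twist":0},{"translation":[0,0,-0.002],"twist":0},{"translation":[0,0,-0.002],"twist":0},{"translation":[0,0,-0.002],"twist":0},{"translation":[0,0,-0.002],"twist":0},{"translation":[0,0,-0.002],"twist":0},{"translation":[0,0,-0.002],"twist":0}]' 1 30
python3 -m crank '[{"translation":[0,0,-0.02],"twist":0},{"translation":[0,0,-0.05],"twist":0},{"translation":[0,0,-0.08],"twist":0},{"translation":[0,0,-0.11],"twist":0},{"translation":[0,0,-0.14],"twist":0},{"translation":[0,0,-0.15],"twist":0},{"translation":[0,0,-0.15],"twist":0},{"translation":[0,0,-0.15],"twist":0}]' - 30 >/dev/null
python3 - <<'E'
from h import *
p,d=robot.snapshot('scene')
P=cloud('scene',d);m=(abs(P[...,0]-434)<70)&(abs(P[...,1]+32)<60)&(abs(P[...,2]-56)<7)
q=P[m];print(len(q),cv2.minAreaRect(q[:,:2].astype('f4')))
print([(r['conf'],r['at']) for r in robot.tip_of('scene','brown_carton')[:3]])
E
python3 g.py 468.3 -282 150 59
```

```text
t: 24.75
tcp_pos: [433.7, -32.0, 20.2]
tcp_rot: [1.0, -0.013, -0.0, 0.0]
force: [-0.4, -0.5, -0.0]
opening: 85.5
grasp_force: 0.0
584 ((431.90228271484375, -30.3936767578125), (64.4830093383789, 84.01542663574219), 86.62715148925781)
[(0.61, [475.7, -654.1, 2.2]), (0.57, [433.3, -29.5, 6.9])]
t 25.65 tcp [432.9 -32.  168.9] yaw -1.5 tilt 0.15 j [ 0.24  0.18 -0.31  2.09  0.07  0.88 -1.71] open 85.6 grip 0.0 F [-0.2 -0.3 -0.3]
translation [0.042  0.249  0.0188] twist -1.056
```

Brown is down and released at (432,-30), yaw about -3°. Heading for the tape wall next.

```bash
python3 -m crank '[{"translation":[0.005,0.03,0],"twist":-0.14},{"translation":[0.01,0.065,0],"twist":-0.28},{"translation":[0.016,0.1,0],"twist":-0.42},{"translation":[0.022,0.135,0],"twist":-0.56},{"translation":[0.028,0.17,0],"twist":-0.7},{"translation":[0.035,0.205,0.005],"twist":-0.84},{"translation":[0.04,0.235,0.015],"twist":-0.96},{"translation":[0.042,0.249,0.0188],"twist":-1.056}]' 1 60 >/dev/null
python3 -m crank '[{"translation":[0,0,0],"twist":0},{"translation":[0,0,0.02],"twist":0},{"translation":[0,0,0.04],"twist":0},{"translation":[0,0,0.06],"twist":0},{"translation":[0,0,0.07],"twist":0},{"translation":[0,0,0.07],"twist":0},{"translation":[0,0,0.07],"twist":0},{"translation":[0,0,0.07],"twist":0}]' 1 60 >/dev/null
python3 - <<'E'
from h import *
p,d=robot.snapshot('scene')
cv2.imwrite("pics/j.png",cv2.resize(p[190:310,240:420],None,fx=3,fy=3)[:,:,::-1])
E
python3 g.py 468.3 -282 8 59
```

```text
t 27.3 tcp [ 469.9 -282.1   82.5] yaw 59.0 tilt 0.09 j [ 0.68  0.48 -0.29  1.91  0.19  0.78 -0.26] open 85.3 grip 0.0 F [-0.7  1.1  0.2]
translation [-0.0007 -0.0015  0.0745] twist -0.0
```

View pics/j.png

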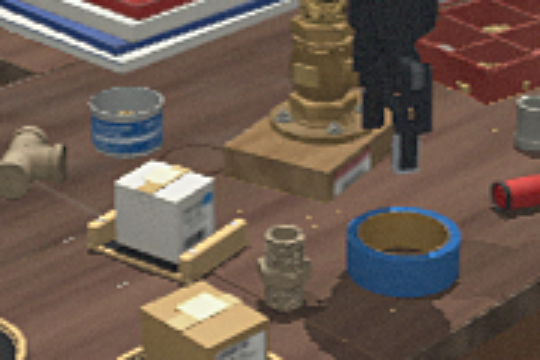

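The crop shows the near finger at (405,155), heading for the hole of the tape at (405,235). The brown and white cartons sit well in their places. Descending.

```bash
python3 -m crank '[{"translation":[0,-0.001,0.015],"twist":0},{"translation":[0,-0.001,0.03],"twist":0},{"translation":[0,-0.001,0.045],"twist":0},{"translation":[0,-0.001,0.058],"twist":0},{"translation":[0,-0.001,0.068],"twist":0},{"translation":[0,-0.001,0.073],"twist":0},{"translation":[0,-0.001,0.073],"twist":0},{"translation":[0,-0.001,0.073],"twist":0}]' 1 60
python3 -m crank '[{"translation":[0,0,0],"twist":0},{"translation":[0,0,0],"twist":0},{"translation":[0,0,0],"twist":0},{"translation":[0,0,0],"twist":0},{"translation":[0,0,0],"twist":0},{"translation":[0,0,0],"twist":0},{"translation":[0,0,0],"twist":0},{"translation":[0,0,0],"twist":0}]' -1 60
python3 -m crank '[{"translation":[0,0,0],"twist":0},{"translation":[0,0,0],"twist":0},{"translation":[0,0,0],"twist":0},{"translation":[0,0,-0.01],"twist":0},{"translation":[0,0,-0.03],"twist":0},{"translation":[0,0,-0.06],"twist":0},{"translation":[0,0,-0.09],"twist":0},{"translation":[0,0,-0.1],"twist":0}]' - 60
python3 - <<'E'
from h import *
for i in range(2):p,d=robot.snapshot('scene')
cv2.imwrite("pics/k.png",cv2.resize(p[170:300,300:440],None,fx=4,fy=4)[:,:,::-1])
E
python3 g.py 628 82 109 59
```

```text
t: 28.1
tcp_pos: [468.7, -281.6, 8.8]
tcp_rot: [0.87, 0.492, 0.0, 0.0]
force: [0.2, 0.1, 0.0]
opening: 85.5
grasp_force: 0.0
t: 28.9
tcp_pos: [468.5, -281.6, 8.7]
tcp_rot: [0.87, 0.492, 0.0, 0.0]
force: [-1.5, 0.1, 4.1]
opening: 11.0
grasp_force: 55.9
t: 29.7
tcp_pos: [469.8, -282.0, 111.6]
tcp_rot: [0.87, 0.492, 0.001, 0.002]
force: [-0.5, -0.3, -0.9]
opening: 10.6
grasp_force: 56.0
t 29.8 tcp [ 469.2 -281.9  110. ] yaw 59.0 tilt 0.18 j [ 0.69  0.44 -0.31  1.9   0.17  0.83 -0.25] open 10.9 grip 56.0 F [ 1.4  0.2 -2. ]
translation [ 0.3937 -0.0514  0.0008] twist -0.0
```

View pics/k.png

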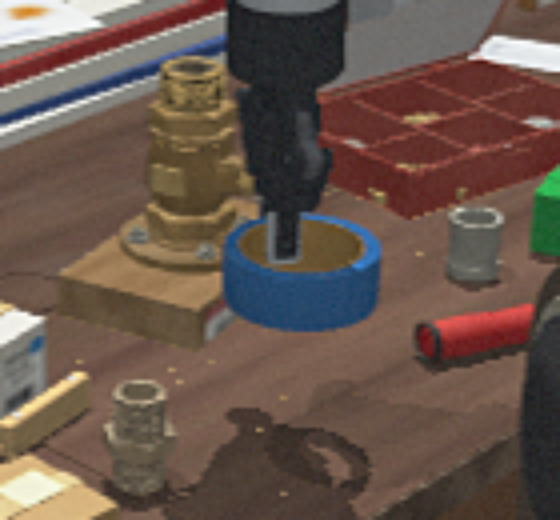

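The crop shows the tape held level at (300,270), with a finger inside its far wall. I'll measure where its axis lies relative to the TCP.

```bash
python3 - <<'E'
from h import *
s=robot.state()["tcp_pos"]
for c in("scene","top"):
    p,d=robot.snapshot(c);P=cloud(c,d).reshape(-1,3);C=p.reshape(-1,3).astype(int)
    b=(C[:,2]>C[:,0]+50)&(np.linalg.norm(P[:,:2]-s[:2],axis=1)<120)&(P[:,2]>90)&(P[:,2]<145)
    q=P[b]; f=lambda v:0
    from scipy.optimize import least_squares
    side=q[q[:,2]<132] if c=="scene" else q
    r=least_squares(lambda v:np.hypot(side[:,0]-v[0],side[:,1]-v[1])-(49 if c=="scene" else 43),[s[0]-37,s[1]+22],loss="soft_l1",f_scale=3)
    t=q[q[:,2]>133]
    A=np.c_[t[:,:2]-s[:2],np.ones(len(t))]; print(c,len(q),"axis-tcp",(r.x-s[:2]).round(1),"z rng",np.percentile(q[:,2],[2,98]).round(1),"slope",np.linalg.lstsq(A,t[:,2],rcond=None)[0].round(3) if len(t)>10 else "")
E
```

```text
scene 594 axis-tcp [-37.4  22. ] z rng [103.3 138.1] slope [ 8.00000e-03 -8.00000e-03  1.37026e+02]Traceback (most recent call last):
  File "<stdin>", line 11, in <module>
    return _quantile_unchecked(
        a, q, axis, out, overwrite_input, method, keepdims, weights)
    return _ureduce(a,
                    func=_quantile_ureduce_func,
    ...<5 lines>...
                    overwrite_input=overwrite_input,
                    method=method)
    r = func(a, **kwargs)
    result = _quantile(arr,
                       quantiles=q,
    ...<2 lines>...
                       out=out,
                       weights=wgt)
    slices_having_nans = np.isnan(arr[-1, ...])
                                  ~~~^^^^^^^^^
IndexError: index -1 is out of bounds for axis 0 with size 0
```

Axis and level are as planned. Carrying the tape to the large dish, slightly higher.

```bash
python3 -m crank '[{"translation":[0.03,-0.004,-0.02],"twist":0},{"translation":[0.075,-0.01,-0.03],"twist":0},{"translation":[0.12,-0.016,-0.03],"twist":0},{"translation":[0.165,-0.022,-0.03],"twist":0},{"translation":[0.21,-0.028,-0.03],"twist":0},{"translation":[0.255,-0.033,-0.03],"twist":0},{"translation":[0.3,-0.039,-0.03],"twist":0},{"translation":[0.34,-0.044,-0.03],"twist":0}]' - 60 >/dev/null
python3 -m crank '[{"translation":[0.03,-0.004,0],"twist":0},{"translation":[0.048,-0.007,0],"twist":0},{"translation":[0.054,-0.007,0],"twist":0},{"translation":[0.054,-0.007,0],"twist":0},{"translation":[0.054,-0.007,0.02],"twist":0},{"translation":[0.054,-0.007,0.04],"twist":0},{"translation":[0.054,-0.007,0.06],"twist":0},{"translation":[0.054,-0.007,0.06],"twist":0}]' - 60 >/dev/null
python3 - <<'E'
from h import *
for i in range(2):p,d=robot.snapshot('scene')
cv2.imwrite("pics/l.png",cv2.resize(p[220:380,150:350],None,fx=3,fy=3)[:,:,::-1])
E
python3 g.py 628.2 82.2 14 59
```

```text
t 31.6 tcp [627.3  80.5  78.6] yaw 58.9 tilt 0.07 j [ 0.05  0.61 -0.36  1.7   0.26  0.88 -0.96] open 10.3 grip 56.1 F [ 1.2  0.1 -0.5]
translation [ 0.0019 -0.0001  0.0646] twist -0.002
```

View pics/l.png

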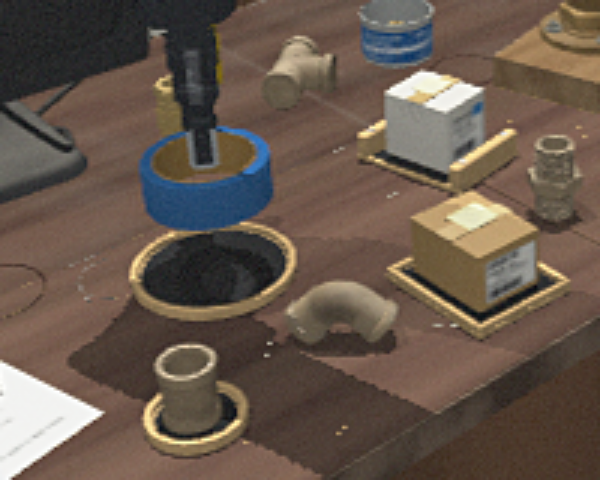

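The crop shows the tape over the large dish, (207,180) over (213,268). The other three goods are seated. Lowering, releasing and retreating.

```bash
python3 -m crank '[{"translation":[0.001,0,0.015],"twist":0},{"translation":[0.0015,0,0.03],"twist":0},{"translation":[0.0015,0,0.043],"twist":0},{"translation":[0.0015,0,0.053],"twist":0},{"translation":[0.0015,0,0.06],"twist":0},{"translation":[0.0015,0,0.0635],"twist":0},{"translation":[0.0015,0,0.0655],"twist":0},{"translation":[0.0015,0,0.0655],"twist":0}]' - 60
python3 -m crank '[{"translation":[0,0,0],"twist":0},{"translation":[0,0,0],"twist":0},{"translation":[0,0,0],"twist":0},{"translation":[0,0,0],"twist":0},{"translation":[0,0,0],"twist":0},{"translation":[0,0,0],"twist":0},{"translation":[0,0,0],"twist":0},{"translation":[0,0,0],"twist":0}]' 0.1 60
python3 g.py 628.2 82.2 14 59
```

```text
t: 32.4
tcp_pos: [628.3, 83.9, 13.8]
tcp_rot: [0.87, 0.492, -0.0, 0.0]
force: [-3.0, -1.3, 3.3]
opening: 10.6
grasp_force: 56.5
t: 33.2
tcp_pos: [628.3, 83.8, 12.9]
tcp_rot: [0.87, 0.492, -0.0, -0.0]
force: [-0.5, 0.2, 0.1]
opening: 47.1
grasp_force: 0.0
t 33.2 tcp [628.3  83.8  12.9] yaw 59.0 tilt 0.0 j [ 0.02  0.7  -0.33  1.73  0.3   0.77 -1.  ] open 47.1 grip 0.0 F [-0.5  0.2  0.1]
translation [-0.0014  0.0007 -0.0011] twist 0.0
```

```bash
python3 -m crank '[{"translation":[0,0,-0.02],"twist":0},{"translation":[0,0,-0.05],"twist":0},{"translation":[0,0,-0.09],"twist":0},{"translation":[0,0,-0.13],"twist":0},{"translation":[0,0,-0.17],"twist":0},{"translation":[0,0,-0.2],"twist":0},{"translation":[0,0,-0.2],"twist":0},{"translation":[0,0,-0.2],"twist":0}]' -
python3 - <<'E'
from h import *
for i in range(2):p,d=robot.snapshot('scene')
cv2.imwrite("pics/m.png",cv2.resize(p[220:380,150:350],None,fx=3,fy=3)[:,:,::-1])
for n in "coupling white_carton brown_carton tape elbow nipple".split():
    print(n,[(round(r["conf"],2),[round(v) for v in r["at"]]) for r in robot.tip_of("scene",n)[:2]])
E
```

```text
t: 34.0
tcp_pos: [628.5, 83.7, 213.6]
tcp_rot: [0.87, 0.492, 0.001, 0.0]
force: [0.5, 0.8, -1.6]
opening: 47.0
grasp_force: 0.0
coupling [(0.72, [446, 216, 6]), (0.68, [445, 214, 2])]
white_carton [(0.67, [612, -146, 4])]
brown_carton [(0.78, [434, -27, 6])]
tape [(0.89, [594, 105, 4]), (0.43, [466, 98, -1])]
elbow [(0.81, [464, 98, 0])]
nipple [(0.71, [464, -153, 1]), (0.19, [436, -30, 7])]
```

View pics/m.png

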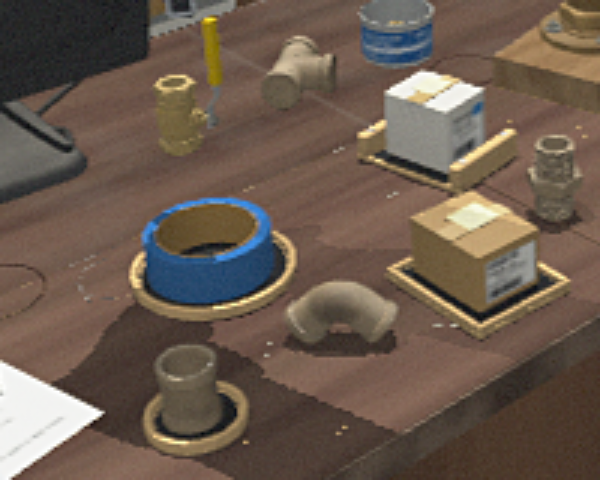

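All four are seated: tape (208,255) in the large dish, coupling (190,395), brown carton (475,255) and white carton (435,120). The elbow and nipple have not moved.

```bash
python3 -c "
from workcell import robot
print(robot.close_job())"
```

```text
the job is handed in; nothing more can be done
None
```

I handed the job in at about 34 s with all four goods released in their places: coupling in the small dish, white carton between the battens, brown carton in the tray and tape in the large dish. In the last picture they sat upright and well centred, with the elbow and nipple unmoved; the hand-in call returned no verdict.

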